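# Uncover the bowl and lock the overhead phone arm at its mark

## Robot

A 6-joint arm with a two-finger parallel gripper is mounted at the origin on a cart in front of the work surface, level with it; the furniture and walls round the work are solid. World frame = base frame: x ahead of the robot, y to its left, z up, the work surface at z = 0. Lengths are in m, angles in rad, forces in N, time in s.
With the tool pointing down it reaches from about 0.3 to 0.85 m from the base axis. Payload 5.4 kg.
Tool frame: the origin (TCP) lies on the centre line of the jaws, within the pads' length; the fingertips stand 22 mm ahead of it and the grasp point (between the pads) lies 3 mm ahead of it; z points along the fingers, y is the line along which they close (so a half turn about z gives the same grasp; the last joint's range is limited). The gripper opens to 85 mm and grips with 20 to 120 N. Pads are 22 mm wide; open, the fingers measure 114 mm over their backs; the gripper's body (76 mm by 85 mm) begins 54 mm behind the grasp point. The pads swing forward as they close: fully open they stand 13 mm farther back than shut.
Start: joints at [1.001, 0.158, 1.597, -0, 1.386, -0.21], TCP at [0.202, 0.538, 0.253] pointing down, gripper open.
Joint ranges: [-2.91, 2.91], [-0.94, 2.29], [0.18, 2.7], [-1.29, 4.43], [0.17, 2.64], [-3, 3]. Speed limits (rad/s): [2.57, 2.57, 3.14, 3.14, 3.14, 3.14].

## Interface

Orientations are given as a rotation vector (axis times angle).
In Python, from rig import r gives the robot as it stands.
- The arm moves only by the shell command python3 -m jog 'ROWS' [FORCE]. ROWS is JSON, a list that holds one entry, the list of rows, each a list of 7 numbers: the shift along the world's x, y, z in mm, then the turn, a rotation vector about the world's x, y, z in rad, then the opening, from 0 (shut) to 1 (fully open). In form: [[[dx, dy, dz, wx, wy, wz, hand], ...]]. A call has exactly 5 rows; each row shifts and turns the commanded pose from where the row before left it; what a row does not reach is not made up. A row lasts 1/8 s, in which the tool goes at most 62.5 mm and 10.7 degrees, less where a joint would pass 70% of its speed; a pose out of reach is approached as far as the arm can. A call is refused whole if a number of a shift passes 62.5 or a number of a turn 0.188, either way. A call with a gripper value outside its range is refused whole. The fingers move at their own pace and stop on an object; FORCE is the grip in N (left out, the last holds). Time passes only in rows, so rows that do not move let the fingers close, or fill a call up. It gives the time, the measured TCP pose, the force, the opening and the grip force at its end, in the units of the state.
- r.sense(): the state, without advancing time (a new reading comes with each control period).
- r.camera(name): name is "side" or "top"; returns a dict with "color" (400x640x3 uint8, red, green, blue), "range_z" (400x640 float32, m along the optical axis (not along the pixel's ray), 0 where there is no reading), "intrinsics" (3x3 intrinsics, pixels), "R" (3x3) and "t" (3): a world point X has camera coordinates R X + t. Camera axes: x right, y down, z forward; pixel columns grow to the right and rows downward; lengths in m; the calibration is good to about 2 mm. A picture is of the moment at which its call begins.
- r.job_done(): hands the job in; it is judged then, once.
The state is a dict: "clock": time; "joint_pos": joint angles; "joint_velocities": joint speeds; "joint_efforts": joint torques, N m; "ee_pos": TCP position; "ee_rot": TCP orientation; "contact_force": force on the tool from outside, world axes, zero at the start; "torque": the same for the moment, N m; "finger_gap": opening from 0.0 (shut) to 1.0 (fully open); "gripper_force": force on a finger pad.
Only numpy, scipy, OpenCV 4.12 (cv2) and the standard library are available. Lean on these libraries where they do the work, as an engineer would, in place of code of your own. Each camera call takes 0.05 s, during which the arm holds its last target. There are 200 camera calls.

## Task

Get the overhead phone stand ready to film what is in the covered bowl: lift the domed lid off the bowl by its knob and lay it flat on the worktop beside the bowl, then, with the cam lever still open, draw the stand's sliding sleeve out along its rod until the mouth of the sleeve stands between the two lines of the double ring, so that the phone comes over the bowl. Hold the sleeve there and squeeze the cam lever fully shut against it; finish while still pinching lever and collar between the fingers - do not let go. Leave the bowl where it is with the lemon in it, and do not push the other things about.

Things in the scene. Friction and masses are not known exactly. Their poses are not given: they have to be found in the camera images.
- phone_stand: Overhead phone stand, fixed: dark foot plate 120 x 190 mm, column 22 mm thick, level rod 18 mm thick, 240 mm long, at 220 mm height. Origin: foot of the column axis. +y: along the rod, away from the column (roughly to the robot's left), the way the sleeve is drawn out; -x (roughly towards the robot): lever side. Rod axis at x = 0, z = 0.22. Rod lines: a thin one every 25 mm, one double ring.
- double_ring (a point): Middle of the double ring on the rod axis: two broader dark lines 9 mm apart, 190 mm from the column axis. The pushed-in sleeve hides it; it comes into view as the sleeve is drawn out.
- phone_slide (a joint): Sleeve travel, m: 0 = pushed in (mouth 45 mm from the column axis), grows drawn out along +y; 0.145 = mouth at the middle of the double ring; stop at 0.165. Starts at 0 to 0.02. It slides easily (1 to 2 N of drag) and stays where left, but a push on the lever with nothing holding the sleeve shoves it several mm towards the column; a bump moves it even with the lever shut.
- sleeve_mouth (a point): Centre of the sleeve's mouth, the end face towards the column (on the rod axis, 220 mm high). It moves with the sleeve. From the mouth outwards: the lock collar for the first 60 mm, then bare dark steel tube 26 mm thick to 170 mm, then the phone cradle. Nothing on the stand is higher than 241 mm.
- sleeve_grip (a point): Middle of the bare tube, on its axis, 105 mm from the mouth: 26 mm thick, free on both sides and from above; the place to take the sleeve to draw it out. The phone (152 x 74 mm, flat, long side along x) hangs centred 180 mm from the mouth, its top 43 mm below the tube axis.
- lock_collar: Black block at the mouth end of the sleeve: 60 mm long (y, from the mouth outwards), 32 mm high; its flat ribbed back face (+x, away from the lever) is 14 mm from the rod axis. Origin at the sleeve mouth on the rod axis, axes as the stand's. Carries the lever on its -x side and moves with the sleeve.
- cam_lever (a joint): Lever angle, rad: 0 = fully shut along the collar; about 0.64 at the start (open), tip out to the stand's -x; limit 0.70. Swings level on an upright pin 12.5 mm (+y) from the mouth, 23.5 mm to -x of the rod axis. Over-centre: springs back open until squeezed past 0.22 (up to 6 N at the tip), then pulls itself shut. Lever + collar: 42 mm across shut, about 69 mm open (at the tip).
- lever_paddle: The grey lever arm itself: about 44 mm long from the pin to the tip, 8 mm thick, 19 mm high, centred at the rod's height (220 mm). Origin at the pin; its +y points from the pin to the tip.
- lever_tip (a point): Tip of the lever, 44 mm from the pin, on its middle line.
- bowl_lid: Loose domed steel lid, 158 mm across, about 0.16 kg, on the bowl; wooden knob 27 mm thick, 30 mm tall on top. Origin: centre of its underside, the bottom of a 104 mm wide locating ring that hangs 7 mm into the bowl; z up; laid down, it stands flat on this ring. Knob top 69 mm above the origin.
- lid_knob (a point): Centre of the top of the lid's wooden knob. The knob's side is 30 mm tall below this; below it the dome falls away.
- bowl: White bowl under the lid, 150 mm across, 67 mm high, loose, 0.24 kg; origin at the centre of its underside. It stands where the phone will be when the sleeve is at the mark.
- lemon: Lemon lying in the bowl under the lid, 78 x 55 x 56 mm; origin at its underside. Stays in the bowl.
- salt_shaker: Salt shaker, 44 mm across, 90 mm tall, behind the rod. Origin at its underside. Leave alone.
- garlic: Garlic bulb, about 60 mm, behind the stand. Origin at its underside. Leave alone.
- tomato: Tomato, 65 mm, loose, in front of the rod. Origin at its underside. Leave alone.
Things that resemble listed ones, but are neither listed nor needed, are in the scene too. There is more than one size of the bowl_lid; the one meant has the size given above.

How it is judged:
On the way, in this order (a step that is already met when the one before it is completed fails the run):
1. the lid lies flat on the worktop beside the bowl, let go (height (world z) of bowl_lid below 0.008 m and angle between bowl_lid's own z axis and vertical below 0.1 rad and horizontal distance between bowl_lid and bowl above 0.15 m and contact force between the fingers and bowl_lid below 0.2 N), for 0.2 s.
2. the sleeve mouth stands between the two lines of the double ring (within 4.5 mm of its middle) with the cam lever still open (over 0.45 rad) (value of joint phone_slide between 0.1405 and 0.1495 m and value of joint cam_lever above 0.45 rad), for 0.2 s.
3. the lever is shut (below 0.08 rad) with the sleeve still at the mark, lever and collar pinched between the fingers (value of joint phone_slide between 0.1405 and 0.1495 m and value of joint cam_lever below 0.08 rad and contact force between the fingers and lever_paddle above 2 N and contact force between the fingers and lock_collar above 2 N), for 0.3 s.
At the end, for the whole second after the job is handed in: Lid flat on the worktop (underside under 8 mm), over 150 mm from the bowl, let go, at rest; lemon in the upright bowl; sleeve mouth within 4.5 mm of the double ring's middle; cam lever under 0.08 rad; fingers press lever and collar with over 2 N each (all of step 1 and all of step 3 and horizontal distance between lemon and bowl below 0.035 m and height (world z) of lemon below 0.03 m and angle between bowl's own z axis and vertical below 0.1 rad and linear speed of bowl_lid below 0.02 m/s); the arm keeps its last pose, push and grip.
It fails at once if the bowl is pushed more than 30 mm (distance of bowl from where it was at the start of the episode above 0.03 m).
It fails at once if the tomato that lies in front of the rod is pushed more than 30 mm (distance of tomato from where it was at the start of the episode above 0.03 m).
It also fails if it takes over 62 s, if anything falls off the work surface, if the arm or the gripper's body presses on something with over 40 N, if the wrist force passes 120 N, or if a joint passes its speed limit or range.

## Working session

There is one attempt and no reset: what is moved stays moved. The work goes in short steps, Python scripts to look and compute and a shell command to move; the robot and the scene stay as the last step left them, time stands still between calls to the robot, and variables do not carry over. Pictures are saved under pics/ and viewed, at most 10 in all, crops included, and the job is handed in when it is done.

```bash
ls; mkdir -p pics; cat > h.py <<'E'
from rig import r
import numpy as np, cv2
def shot(n):
    c=r.camera(n); z=c["range_z"]; K=c["intrinsics"]
    v,u=np.mgrid[0:400,0:640]
    P=np.stack([(u-K[0,2])*z/K[0,0],(v-K[1,2])*z/K[1,1],z],-1)
    W=(P-c["t"])@c["R"]
    W[z==0]=np.nan
    return c,W
def save(c,f): cv2.imwrite("pics/"+f,c["color"][...,::-1])
E
python3 - <<'E'
from h import *
for n in("top","side"):
    c,W=shot(n); save(c,n+"0.png"); np.save(n+"0.npy",W); print(-c["R"].T@c["t"], c["R"][2])
s=r.sense(); print(s)
E
```

```text
pics
[ 0.42448427 -0.08196297  1.07951623] [ 0.1173153  -0.03029663 -0.99263248]
[0.57332469 0.57889194 0.66055694] [-0.0021358  -0.80149192 -0.59800178]
{'clock': 0.1, 'joint_pos': array([ 1.00091668e+00,  1.58989342e-01,  1.59813555e+00, -2.69606536e-05,
        1.38621463e+00, -2.10099213e-01]), 'joint_velocities': array([ 1.87096812e-03, -9.97353404e-04, -4.75855278e-03, -7.28106372e-04,
        1.70981840e-03, -7.02597283e-05]), 'joint_efforts': array([-3.75942245e-04, -3.96989357e+01, -3.32338572e+01, -2.47649114e-04,
        4.15673945e-03,  7.97465219e-06]), 'ee_pos': array([0.20217859, 0.5377265 , 0.25239882]), 'ee_rot': array([-5.61976366e-01, -3.09026893e+00,  2.55324381e-03]), 'contact_force': array([-0.09537215,  0.19175844,  0.17912317]), 'torque': array([-0.00512366, -0.01501352,  0.03842209]), 'gripper_force': 0.0, 'finger_gap': 0.995653236388278}
```

View pics/top0.png

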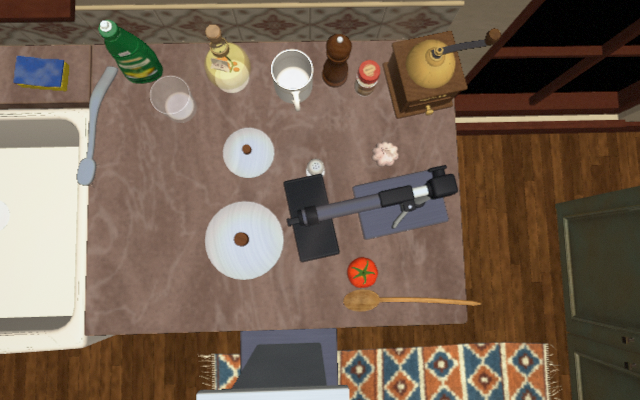

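View pics/side0.png

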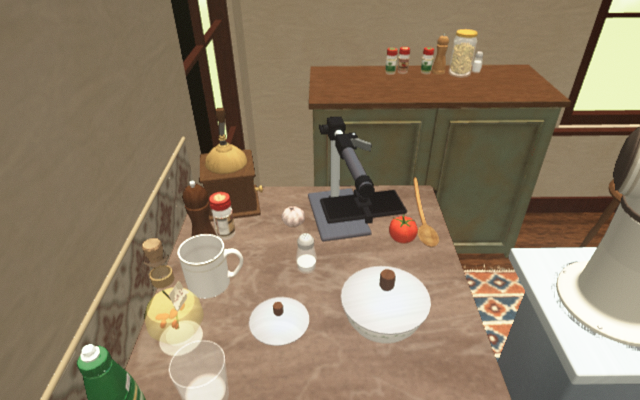

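The top view shows the big lid on the bowl (knob at 242,240), the small decoy lid (248,152), the stand with its rod running from the column (440,185) to the left end (292,218), the lever at (405,213), the tomato (362,272), the salt shaker (316,168) and the garlic (385,153). The side view agrees, with the knob at (387,280).

```bash
python3 - <<'E'
from h import *
np.set_printoptions(precision=4,suppress=True)
W=np.load("top0.npy"); S=np.load("side0.npy")
for nm,(u,v) in dict(knob=(242,239),rodend=(292,218),tubeA=(330,210),tubeB=(370,204),collar=(396,196),lever=(410,206),tip=(397,222),col=(440,185),tom=(362,272),salt=(316,166),garlic=(385,153),small=(248,150),phone1=(290,182),phone2=(322,176),phone3=(338,250),phone4=(303,260),spoon=(360,300),tabL=(92,200),tabR=(455,300),tabB=(200,325),mug=(292,70)).items():
    print(nm,W[v,u])
# knob points
def comp(W,seed,zlo,zhi,rad):
    d=np.hypot(W[...,0]-seed[0],W[...,1]-seed[1]); m=(d<rad)&(W[...,2]>zlo)&(W[...,2]<zhi); return W[m]
for Q in (W,S):
    k=W[239,242]; p=comp(Q,k,0.115,0.16,0.03); print("knob",len(p),p.mean(0),p.min(0),p.max(0), np.percentile(p[:,2],90))
    p=comp(Q,k,0.06,0.1,0.1); print("rim",p.min(0),p.max(0),(p.min(0)+p.max(0))/2)
# tube points z>0.215
m=(W[...,2]>0.222)&(W[...,2]<0.26); p=W[m]; print(len(p),p.min(0),p.max(0))
for Q in (W,S):
  m=(Q[...,2]>0.224)&(Q[...,2]<0.25)&(Q[...,1]>-0.2)&(Q[...,1]<0.05)
  p=Q[m]; 
  if len(p)>10:
    l=cv2.fitLine(p[:,:2].astype(np.float32),cv2.DIST_HUBER,0,.01,.01).ravel();print("line",len(p),l,np.percentile(p,[2,98],axis=0))
E
python3 - <<'E'
import sys; sys.path.insert(0,'.')
import cv2
a=cv2.imread('pics/top0.png')[140:280,270:480]
b=cv2.imread('pics/side0.png')[105:245,300:440]
cv2.imwrite('pics/c0.png',cv2.hconcat([cv2.resize(a,(480,320),interpolation=2),cv2.resize(b,(320,320),interpolation=2)]))
E
```

```text
knob [0.4605 0.043  0.1289]
rodend [ 0.4942 -0.0543  0.181 ]
tubeA [ 0.5021 -0.1211  0.2346]
tubeB [ 0.5108 -0.1902  0.2341]
collar [ 0.5233 -0.2352  0.2368]
lever [ 0.5052 -0.258   0.2391]
tip [ 0.4789 -0.2359  0.2312]
col [ 0.5401 -0.3113  0.2405]
tom [ 0.3895 -0.1917  0.0512]
salt [ 0.605  -0.102   0.0924]
garlic [ 0.6372 -0.2496  0.0513]
small [0.6501 0.0394 0.0498]
phone1 [ 0.5607 -0.0519  0.1776]
phone2 [ 0.5705 -0.1109  0.1777]
phone3 [ 0.4343 -0.1362  0.1775]
phone4 [ 0.4181 -0.0725  0.1787]
spoon [ 0.3293 -0.1898  0.0089]
tabL [0.5579 0.3822 0.    ]
tabR [ 0.3237 -0.392   0.0129]
tabB [ 0.2864  0.1502 -0.0017]
mug [ 0.8394 -0.0556  0.0086]
knob 159 [0.4607 0.0463 0.1285] [0.4477 0.034  0.1155] [0.4742 0.0605 0.133 ] 0.13133189585677413
rim [ 0.3827 -0.0301  0.067 ] [0.5398 0.1257 0.0997] [0.4612 0.0478 0.0834]
knob 205 [0.4624 0.0524 0.125 ] [0.4488 0.0365 0.1151] [0.4749 0.0624 0.1304] 0.12856951387477242
rim [ 0.3827 -0.0274  0.06  ] [0.5399 0.1277 0.097 ] [0.4613 0.0501 0.0785]
3264 [ 0.4688 -0.437   0.222 ] [0.8545 0.2805 0.2459]
line 1188 [ 0.1974 -0.9803  0.5032 -0.1311] [[ 0.4814 -0.1973  0.2248]
 [ 0.5241 -0.068   0.2374]]
line 1793 [ 0.9983 -0.0582  0.4112 -0.0468] [[ 0.0607 -0.1939  0.2245]
 [ 0.9232  0.0432  0.2492]]
```

View pics/c0.png

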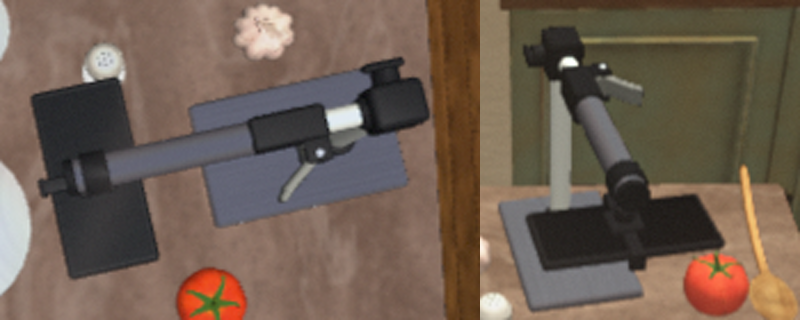

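Crop: bare tube from px (105,165) to (250,137), collar up to (325,120), lever open with its tip at (285,197), and column head at (395,102). I'll fit the rod axis, then approach the knob.

```bash
python3 - <<'E'
from h import *
np.set_printoptions(precision=4,suppress=True)
W=np.load("top0.npy"); 
im=cv2.imread("pics/top0.png")
# tube-only: image columns 332..375, height >.224
sub=np.zeros(W.shape[:2],bool); sub[180:230,325:374]=1
p=W[sub&(W[...,2]>0.222)&(W[...,2]<.25)]
l=cv2.fitLine(p[:,:2].astype(np.float32),cv2.DIST_L2,0,.01,.01).ravel(); d=l[:2]*np.sign(l[1]); print("tube",len(p),d,np.degrees(np.arctan2(d[1],d[0])),l[2:],p[:,2].max())
n=np.array([d[1],-d[0]]) # stand +x
# across-extent, along profile of height points
q=W[140:280,270:470].reshape(-1,3); q=q[(q[:,2]>.21)&(q[:,2]<.255)]
a=(q[:,:2]-l[2:])@d; x=(q[:,:2]-l[2:])@n
for a0 in np.arange(-.25,.12,.01):
    m=(a>=a0)&(a<a0+.01)
    if m.sum()>3: print("%.3f n%d x %.4f %.4f z %.4f"%(a0,m.sum(),x[m].min(),x[m].max(),np.median(q[m,2])), end=" | ")
# phone axis via plane z~.177
q=W[140:280,270:350].reshape(-1,3); q=q[(q[:,2]>.165)&(q[:,2]<.182)]
r_=cv2.minAreaRect(q[:,:2].astype(np.float32)); print("\nphone",r_)
# foot plate
q=W[150:250,345:460].reshape(-1,3); q=q[(q[:,2]>.004)&(q[:,2]<.03)]
print("foot",cv2.minAreaRect(q[:,:2].astype(np.float32)),q[:,2].mean())
E
python3 -m jog '[[[50,-60,0,0,0,-0.18,1],[50,-60,0,0,0,-0.18,1],[40,-60,0,0,0,-0.18,1],[40,-60,0,0,0,-0.18,1],[30,-60,0,0,0,-0.18,1]]]' 60
python3 -m jog '[[[30,-60,0,0,0,-0.12,1],[19,-60,0,0,0,0,1],[0,-60,0,0,0,0,1],[0,-10,0,0,0,0,1],[0,0,0,0,0,0,1]]]'
```

```text
tube 739 [-0.215   0.9766] 102.41428 [ 0.5074 -0.1542] 0.23858482477011983
-0.190 n96 x -0.0219 0.0324 z 0.2410 | -0.180 n164 x -0.0218 0.0327 z 0.2406 | -0.170 n180 x -0.0216 0.0330 z 0.2406 | -0.160 n175 x -0.0212 0.0330 z 0.2406 | -0.150 n139 x -0.0202 0.0138 z 0.2344 | -0.140 n69 x -0.0143 0.0082 z 0.2284 | -0.130 n59 x -0.0113 0.0063 z 0.2285 | -0.120 n51 x -0.0138 0.0115 z 0.2301 | -0.110 n145 x -0.0317 0.0118 z 0.2368 | -0.100 n165 x -0.0353 0.0126 z 0.2367 | -0.090 n145 x -0.0421 0.0124 z 0.2355 | -0.080 n130 x -0.0517 0.0134 z 0.2358 | -0.070 n123 x -0.0541 0.0135 z 0.2360 | -0.060 n97 x -0.0137 0.0126 z 0.2347 | -0.050 n85 x -0.0132 0.0119 z 0.2316 | -0.040 n87 x -0.0131 0.0123 z 0.2319 | -0.030 n86 x -0.0126 0.0126 z 0.2322 | -0.020 n87 x -0.0125 0.0130 z 0.2315 | -0.010 n82 x -0.0122 0.0130 z 0.2319 | 0.000 n89 x -0.0122 0.0134 z 0.2319 | 0.010 n85 x -0.0119 0.0137 z 0.2319 | 0.020 n87 x -0.0115 0.0144 z 0.2319 | 0.030 n86 x -0.0116 0.0140 z 0.2319 | 0.040 n86 x -0.0110 0.0144 z 0.2316 | 0.050 n90 x -0.0137 0.0161 z 0.2321 | 0.060 n107 x -0.0134 0.0179 z 0.2342 | 0.070 n101 x -0.0131 0.0182 z 0.2328 | 0.080 n90 x -0.0107 0.0165 z 0.2323 | 
phone ((0.4947068691253662, -0.08410060405731201), (0.15209423005580902, 0.08179599791765213), 11.097261428833008)
foot ((0.5441460609436035, -0.2896653413772583), (0.24995063245296478, 0.2191416174173355), 88.45834350585938) 0.013873801113954445
clock: 0.72
ee_pos: [0.3805, 0.2804, 0.253]
ee_rot: [1.858, 2.533, -0.0]
contact_force: [0.4, -0.2, -0.8]
finger_gap: 0.999
gripper_force: 0.0
clock: 1.35
ee_pos: [0.4265, 0.0966, 0.2531]
ee_rot: [-2.001, -2.421, -0.0]
contact_force: [0.1, 0.0, 0.1]
finger_gap: 1.004
gripper_force: 0.0
```

```bash

python3 -m jog '[[[34,-47,-30,0,0,0,1],[0,0,-35,0,0,0,1],[0,0,0,0,0,0,1],[0,0,0,0,0,0,1],[0,0,0,0,0,0,1]]]' 60; python3 - <<'E'
from h import *
c,W=shot("side"); np.set_printoptions(precision=4,suppress=True)
cv2.imwrite("pics/s1.png",cv2.resize(c["color"][140:360,280:500,::-1],(600,600)))
s=r.sense();print(s["ee_pos"],s["ee_rot"])
E
```

```text
clock: 1.98
ee_pos: [0.46, 0.0525, 0.1914]
ee_rot: [1.996, 2.423, 0.003]
contact_force: [0.4, -0.1, 0.1]
finger_gap: 0.998
gripper_force: 0.0
[0.4599 0.0523 0.1912] [1.9965 2.4224 0.0024]
```

View pics/s1.png

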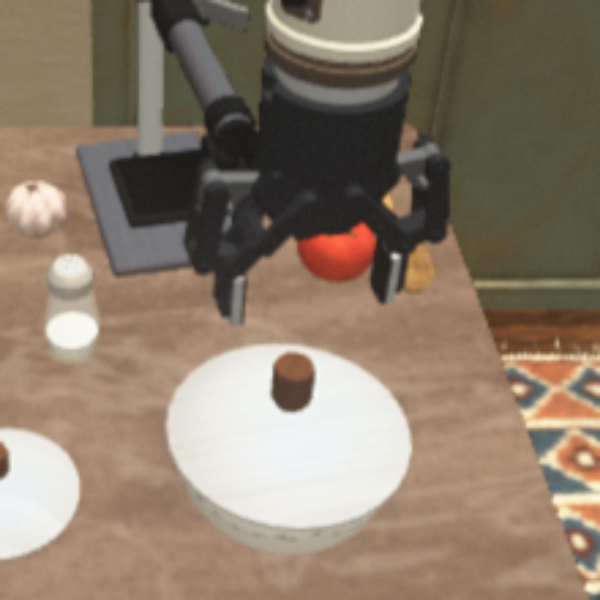

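The gripper stands open above the knob (293,380), fingers at (235,300) and (390,285), all clear. I'll descend, grip and lift.

```bash

python3 -m jog '[[[1,-3,-30,0,0,0,1],[0,0,-30,0,0,0,1],[0,0,-3,0,0,0,1],[0,0,0,0,0,0,0],[0,0,0,0,0,0,0]]]' 60
python3 -m jog '[[[0,0,0,0,0,0,0],[0,0,0,0,0,0,0],[0,0,0,0,0,0,0],[0,0,0,0,0,0,0],[0,0,0,0,0,0,0]]]' 60
```

```text
clock: 2.65
ee_pos: [0.4613, 0.0487, 0.1283]
ee_rot: [1.998, 2.421, 0.002]
contact_force: [0.6, 0.5, -0.1]
finger_gap: 0.604
gripper_force: 0.0
clock: 3.28
ee_pos: [0.4612, 0.0486, 0.1277]
ee_rot: [1.998, 2.422, 0.002]
contact_force: [2.0, 1.5, 6.2]
finger_gap: 0.293
gripper_force: 59.3
```

```bash

python3 -m jog '[[[0,0,20,0,0,0,0],[0,0,25,0,0,0,0],[0,5,15,0,0,0,0],[0,25,0,0,0,0,0],[0,40,0,0,0,0,0]]]' 60
python3 -m jog '[[[0,45,0,0,0,0,0],[0,45,0,0,0,0,0],[0,35,0,0,0,0,0],[0,15,0,0,0,0,0],[0,0,-5,0,0,0,0]]]' 60
python3 -m jog '[[[0,0,-20,0,0,0,0],[0,0,-20,0,0,0,0],[0,0,-10,0,0,0,0],[0,0,0,0,0,0,0],[0,0,0,0,0,0,0]]]' 60
python3 - <<'E'
from h import *
for n in("top","side"):
    c,W=shot(n); save(c,n+"2.png"); np.save(n+"2.npy",W)
a=cv2.imread("pics/top2.png")[100:340,80:480]; b=cv2.imread("pics/side2.png")[100:400,200:500]
cv2.imwrite("pics/c2.png",cv2.hconcat([cv2.resize(a,(500,300)),b]))
E
```

```text
clock: 3.9
ee_pos: [0.4599, 0.1191, 0.1863]
ee_rot: [-2.002, -2.421, 0.001]
contact_force: [0.5, -0.3, -1.0]
finger_gap: 0.297
gripper_force: 59.4
clock: 4.53
ee_pos: [0.46, 0.2591, 0.1813]
ee_rot: [1.998, 2.424, -0.0]
contact_force: [-0.1, -0.2, -1.9]
finger_gap: 0.294
gripper_force: 59.4
clock: 5.15
ee_pos: [0.4608, 0.2586, 0.1324]
ee_rot: [2.0, 2.422, 0.002]
contact_force: [-0.6, -0.3, -1.0]
finger_gap: 0.296
gripper_force: 59.4
```

View pics/c2.png

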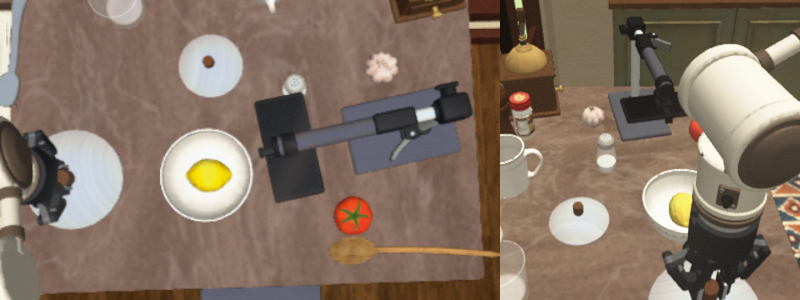

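The lid hangs free at left (75,180 in the crop), the bowl with the lemon (208,175) is undisturbed, and there's room below. I'll lower.

```bash

python3 -m jog '[[[0,0,-25,0,0,0,0],[0,0,-20,0,0,0,0],[0,0,-12,0,0,0,0],[0,0,-5,0,0,0,0],[0,0,0,0,0,0,0]]]' 60
python3 -m jog '[[[0,0,-1,0,0,0,0],[0,0,0,0,0,0,0],[0,0,0,0,0,0,0],[0,0,0,0,0,0,0],[0,0,0,0,0,0,0]]]' 60
```

```text
clock: 5.88
ee_pos: [0.4604, 0.2589, 0.0699]
ee_rot: [1.999, 2.423, 0.001]
contact_force: [0.7, -0.3, -1.7]
finger_gap: 0.293
gripper_force: 59.4
clock: 6.5
ee_pos: [0.4601, 0.2588, 0.0686]
ee_rot: [1.999, 2.423, 0.0]
contact_force: [0.0, -0.4, -1.5]
finger_gap: 0.29
gripper_force: 59.4
```

```bash

python3 -m jog '[[[0,0,-1,0,0,0,0],[0,0,-1,0,0,0,0],[0,0,0,0,0,0,0],[0,0,0,0,0,0,0],[0,0,0,0,0,0,0]]]' 60
```

```text
clock: 7.12
ee_pos: [0.4603, 0.259, 0.0682]
ee_rot: [-1.999, -2.423, 0.0]
contact_force: [-5.4, -0.7, 12.2]
finger_gap: 0.297
gripper_force: 60.9
```

```bash

python3 -m jog '[[[0,0,0,0,0,0,1],[0,0,0,0,0,0,1],[0,0,0,0,0,0,1],[0,0,0,0,0,0,1],[0,0,20,0,0,0,1]]]' 
python3 -m jog '[[[0,0,40,0,0,0,1],[0,0,60,0,0,0,1],[0,0,60,0,0,0,1],[0,0,60,0,0,0,1],[0,0,0,0,0,0,1]]]'
python3 - <<'E'
from h import *
c,W=shot("side"); np.set_printoptions(precision=4,suppress=True)
save(c,"s3.png")
d=np.hypot(W[...,0]-.46,W[...,1]-.259); p=W[(d<.09)&(W[...,2]<.08)&(W[...,2]>.012)]
for Q in(p,): print(len(p),p.min(0),p.max(0)); 
k=p[p[:,2]>.05]; print("knob",k.min(0),k.max(0))
A=np.c_[p[:,:2],np.ones(len(p))]
E
python3 -m jog '[[[12,-60,0,0,0,0,1],[12,-60,0,0,0,0,1],[12,-60,0,0,0,0,1],[12,-60,0,0,0,0,1],[0,-60,0,0,0,0,1]]]'
python3 -m jog '[[[0,-60,0,0,0,0,1],[0,-60,0,0,0,0,1],[0,0,0,0,0,0,1],[0,0,0,0,0,0,1],[0,0,0,0,0,0,1]]]'
```

```text
clock: 7.75
ee_pos: [0.4587, 0.2583, 0.0852]
ee_rot: [-1.998, -2.421, 0.005]
contact_force: [-0.8, -0.7, 0.2]
finger_gap: 0.999
gripper_force: 0.0
clock: 8.38
ee_pos: [0.4628, 0.2596, 0.313]
ee_rot: [1.995, 2.418, 0.016]
contact_force: [-0.0, -0.4, 0.1]
finger_gap: 1.002
gripper_force: 0.0
782 [0.4047 0.1807 0.012 ] [0.5186 0.2192 0.0344]
clock: 9.05
ee_pos: [0.5075, -0.0431, 0.3042]
ee_rot: [-1.997, -2.421, 0.002]
contact_force: [0.1, -0.6, -0.2]
finger_gap: 1.003
gripper_force: 0.0
clock: 9.68
ee_pos: [0.508, -0.1597, 0.3059]
ee_rot: [-1.996, -2.424, -0.0]
contact_force: [-0.3, 0.1, 0.1]
finger_gap: 1.002
gripper_force: 0.0Traceback (most recent call last):
  File "<stdin>", line 6, in <module>
    return umr_minimum(a, axis, None, out, keepdims, initial, where)
ValueError: zero-size array to reduction operation minimum which has no identity
```

Now I can check the lid with the top camera and confirm that the sleeve is in line before descending.

```bash
python3 - <<'E'
from h import *
np.set_printoptions(precision=4,suppress=True)
c,W=shot("top"); save(c,"top3.png")
d=np.hypot(W[...,0]-.46,W[...,1]-.259); p=W[(d<.1)&(W[...,2]<.1)&(W[...,2]>.012)]
print(len(p),p.min(0),p.max(0),(p.min(0)+p.max(0))/2); k=p[p[:,2]>.052]; print("knob",k.min(0),k.max(0))
q=W[(d<.075)&(d>.065)]; A=np.c_[q[:,:2],np.ones(len(q))]; print("tilt",np.linalg.lstsq(A,q[:,2],rcond=None)[0], q[:,2].mean())
c,W=shot("side"); save(c,"side3.png")
a=cv2.imread("pics/top3.png")[100:340,80:480]; b=cv2.imread("pics/side3.png")[80:280,240:440]
cv2.imwrite("pics/c3.png",cv2.hconcat([cv2.resize(a,(500,300)),cv2.resize(b,(300,300))]))
E
```

```text
4246 [0.3817 0.1788 0.012 ] [0.5367 0.3342 0.0741] [0.4592 0.2565 0.043 ]
knob [0.4463 0.2436 0.052 ] [0.4723 0.2697 0.0741]
tilt [-0.0051 -0.015   0.0244] 0.018318563160767735
```

View pics/c3.png

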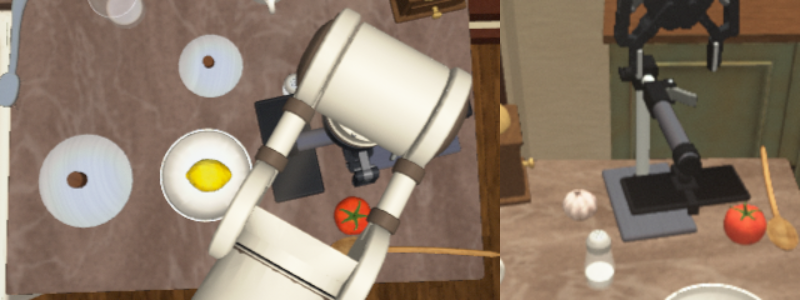

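The lid lies flat at (0.459, 0.257), seen at (85,180) in the crop. The gripper is over the tube with its fingers on either side of it. I'll descend and grip.

```bash

python3 -m jog '[[[1,-1,-40,0,0,0,1],[0,0,-33,0,0,0,1],[0,0,-10,0,0,0,1],[0,0,0,0,0,0,0.6],[0,0,0,0,0,0,0.5]]]' 30
python3 -m jog '[[[0,0,0,0,0,0,0.4],[0,0,0,0,0,0,0],[0,0,0,0,0,0,0],[0,0,0,0,0,0,0],[0,0,0,0,0,0,0]]]' 30
```

```text
clock: 10.4
ee_pos: [0.5101, -0.1625, 0.2254]
ee_rot: [1.997, 2.421, 0.001]
contact_force: [-0.0, 0.2, -1.0]
finger_gap: 0.602
gripper_force: 0.0
clock: 11.02
ee_pos: [0.5109, -0.1624, 0.2252]
ee_rot: [1.997, 2.419, 0.004]
contact_force: [5.5, 1.3, 0.3]
finger_gap: 0.294
gripper_force: 31.0
```

```bash

python3 -m jog '[[[-3,15,0,0,0,0,0],[-6,30,0,0,0,0,0],[-6,30,0,0,0,0,0],[-5,28,0,0,0,0,0],[-3,15,0,0,0,0,0]]]' 30
python3 -m jog '[[[0,0,0,0,0,0,0],[0,0,0,0,0,0,0],[0,0,0,0,0,0,0],[0,0,0,0,0,0,0],[0,0,0,0,0,0,0]]]' 30
python3 - <<'E'
from h import *
ims=[]
c,W=shot("top"); save(c,"top4.png"); np.save("top4.npy",W)
c,W=shot("side"); save(c,"side4.png"); np.save("side4.npy",W)
a=cv2.imread("pics/top4.png")[150:260,290:470]; b=cv2.imread("pics/side4.png")[80:230,300:420]
cv2.imwrite("pics/c4.png",cv2.hconcat([cv2.resize(a,(490,300),interpolation=2),cv2.resize(b,(240,300),interpolation=2)]))
E
```

```text
clock: 11.65
ee_pos: [0.4879, -0.0435, 0.2251]
ee_rot: [1.995, 2.42, 0.005]
contact_force: [7.0, -0.8, -0.1]
finger_gap: 0.293
gripper_force: 30.9
clock: 12.28
ee_pos: [0.488, -0.0441, 0.2251]
ee_rot: [1.997, 2.42, 0.006]
contact_force: [5.7, 3.2, 0.4]
finger_gap: 0.291
gripper_force: 31.0
```

View pics/c4.png

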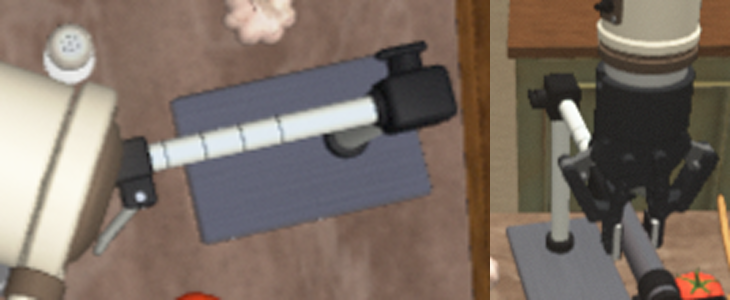

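The rod is now bare from the head to the collar's mouth (crop x≈150), with lines at about 280, 242, 205 and 168. I'll take a profile along the rod.

```bash
cat > prof.py <<'E'
from h import *
import sys
def prof(c,p0=np.array([.5079,-.1541]),lo=-.16,hi=.06):
    th=np.radians(101.0); d=np.array([np.cos(th),np.sin(th)]); n=np.array([d[1],-d[0]])
    a=np.arange(lo,hi,.0005); g=cv2.cvtColor(c["color"],cv2.COLOR_RGB2GRAY).astype(np.float32); out=0
    for off in (-.004,-.002,0,.002,.004):
        P=np.c_[p0+a[:,None]*d+off*n, np.full(len(a),.22+np.sqrt(.009**2-off**2))]
        q=P@c["R"].T+c["t"]; uv=q@c["intrinsics"].T; uv=uv[:,:2]/uv[:,2:]
        out=out+cv2.remap(g,uv[:,0].astype(np.float32)[None],uv[:,1].astype(np.float32)[None],1)[0]/5
    return a,out
if __name__=="__main__":
    c,W=shot(sys.argv[1] if len(sys.argv)>1 else "top"); a,o=prof(c)
    for i in range(0,len(a),2): print("%d:%d"%(round(a[i]*1000),o[i]),end=" ")
E
python3 prof.py
```

```text
-160:55 -159:55 -158:55 -157:55 -156:54 -155:52 -154:47 -153:41 -152:35 -151:29 -150:23 -149:21 -148:24 -147:30 -146:37 -145:41 -144:42 -143:43 -142:65 -141:112 -140:165 -139:208 -138:226 -137:230 -136:230 -135:230 -134:230 -133:230 -132:230 -131:230 -130:230 -129:230 -128:230 -127:230 -126:230 -125:230 -124:230 -123:230 -122:230 -121:230 -120:230 -119:230 -118:230 -117:230 -116:230 -115:230 -114:230 -113:230 -112:230 -111:230 -110:230 -109:230 -108:230 -107:230 -106:230 -105:230 -104:230 -103:230 -102:230 -101:230 -100:230 -99:230 -98:230 -97:230 -96:230 -95:230 -94:230 -93:230 -92:230 -91:230 -90:230 -89:230 -88:230 -87:230 -86:230 -85:230 -84:230 -83:230 -82:230 -81:226 -80:215 -79:197 -78:184 -77:202 -76:225 -75:230 -74:230 -73:230 -72:230 -71:230 -70:230 -69:230 -68:230 -67:230 -66:230 -65:230 -64:230 -63:230 -62:230 -61:230 -60:230 -59:230 -58:230 -57:230 -56:226 -55:215 -54:195 -53:180 -52:197 -51:222 -50:230 -49:230 -48:230 -47:230 -46:230 -45:230 -44:230 -43:230 -42:230 -41:230 -40:230 -39:230 -38:230 -37:230 -36:230 -35:230 -34:230 -33:230 -32:230 -31:225 -30:214 -29:194 -28:180 -27:199 -26:224 -25:230 -24:230 -23:230 -22:230 -21:230 -20:230 -19:230 -18:230 -17:230 -16:230 -15:230 -14:230 -13:230 -12:230 -11:230 -10:230 -9:230 -8:230 -7:230 -6:227 -5:216 -4:200 -3:187 -2:202 -1:224 0:230 1:230 2:230 3:230 4:228 5:217 6:188 7:126 8:71 9:53 10:56 11:61 12:62 13:61 14:62 15:62 16:63 17:63 18:63 19:64 20:66 21:66 22:66 23:68 24:69 25:70 26:72 27:76 28:79 29:80 30:83 31:86 32:89 33:92 34:95 35:98 36:101 37:105 38:107 39:110 40:114 41:124 42:135 43:153 44:171 45:191 46:210 47:223 48:234 49:240 50:244 51:245 52:247 53:247 54:247 55:247 56:247 57:247 58:247 59:247
```

Thin lines sit at a=-78, -53, -28 and -3 mm, i.e. 100 to 175 mm from the column, so the double ring's middle is at a≈12 mm. The mouth is at about 7 to 8 mm, so I'll draw it 5 mm more.

```bash

python3 -m jog '[[[-0.5,2.5,0,0,0,0,0],[-0.5,2.5,0,0,0,0,0],[0,0,0,0,0,0,0],[0,0,0,0,0,0,0],[0,0,0,0,0,0,0]]]' 30
python3 prof.py | grep -o '\-8:.* 22:[0-9]*'
```

```text
clock: 13.05
ee_pos: [0.4871, -0.0393, 0.2251]
ee_rot: [1.997, 2.419, 0.005]
contact_force: [5.6, 1.8, 1.3]
finger_gap: 0.288
gripper_force: 31.0
-8:230 -7:230 -6:226 -5:217 -4:201 -3:187 -2:201 -1:223 0:230 1:230 2:230 3:230 4:230 5:230 6:230 7:230 8:230 9:228 10:216 11:185 12:118 13:59 14:52 15:58 16:62 17:64 18:64 19:65 20:65 21:66 22:66
```

No ring line has appeared yet, so that column offset was wrong. I'll draw on in small steps until the first broad line shows.

```bash

python3 -m jog '[[[-0.5,2.5,0,0,0,0,0],[-0.5,2.5,0,0,0,0,0],[0,0,0,0,0,0,0],[0,0,0,0,0,0,0],[0,0,0,0,0,0,0]]]' 30
python3 prof.py | grep -o ' 0:.* 36:[0-9]*'
python3 -m jog '[[[-0.5,2,0,0,0,0,0],[-0.3,2,0,0,0,0,0],[0,0,0,0,0,0,0],[0,0,0,0,0,0,0],[0,0,0,0,0,0,0]]]' 30
python3 prof.py | grep -o ' 0:.* 36:[0-9]*'
python3 - <<'E'
from h import *
W=np.load("top4.npy"); c,_=shot("top"); R,t,K=c["R"],c["t"],c["intrinsics"]
C=-R.T@t
for u,v in((415,199),(419,201),(423,199)):
    ray=R.T@np.linalg.inv(K)@[u,v,1]; 
    for z in(.014,.03):
        X=C+ray*(z-C[2])/ray[2]; print(u,v,z,X.round(4),"a",(X[:2]-[.5079,-.1541])@[-.191,.982])
E
```

```text
clock: 13.72
ee_pos: [0.4861, -0.0343, 0.2252]
ee_rot: [1.997, 2.419, 0.006]
contact_force: [5.6, 0.8, 0.1]
finger_gap: 0.294
gripper_force: 31.0
 0:230 1:230 2:230 3:230 4:230 5:230 6:230 7:230 8:230 9:230 10:230 11:230 12:230 13:230 14:227 15:214 16:180 17:119 18:66 19:55 20:61 21:65 22:66 23:66 24:67 25:68 26:69 27:70 28:71 29:71 30:72 31:73 32:73 33:74 34:76 35:76 36:76
clock: 14.4
ee_pos: [0.4854, -0.0304, 0.2252]
ee_rot: [1.997, 2.419, 0.006]
contact_force: [6.0, 0.6, -0.8]
finger_gap: 0.292
gripper_force: 31.0
 0:230 1:230 2:230 3:230 4:230 5:230 6:230 7:230 8:230 9:230 10:230 11:230 12:230 13:230 14:227 15:216 16:187 17:157 18:156 19:178 20:184 21:124 22:67 23:58 24:63 25:67 26:68 27:70 28:70 29:71 30:71 31:72 32:73 33:73 34:74 35:75 36:76
415 199 0.014 [ 0.5418 -0.3169  0.014 ] a -0.16630527226051509
415 199 0.03 [ 0.5401 -0.3133  0.03  ] a -0.16250502995624527
419 201 0.014 [ 0.5373 -0.3254  0.014 ] a -0.17379783345977362
419 201 0.03 [ 0.5356 -0.3217  0.03  ] a -0.16988508139211103
423 199 0.014 [ 0.5414 -0.3343  0.014 ] a -0.18339499704349346
423 199 0.03 [ 0.5397 -0.3305  0.03  ] a -0.17933813209168753
```

The first ring line now shows at a≈17.6 mm, putting the middle at 22.1 with the mouth edge at about 21.2. I'll draw it 1.5 mm more to allow for the lever's shove, then release.

```bash

python3 -m jog '[[[-0.3,1.5,0,0,0,0,0],[0,0,0,0,0,0,0],[0,0,0,0,0,0,0],[0,0,0,0,0,0,0],[0,0,0,0,0,0,0]]]' 30
python3 prof.py | grep -o ' 10:.* 36:[0-9]*'
python3 -m jog '[[[0,0,0,0,0,0,0.5],[0,0,0,0,0,0,0.8],[0,0,0,0,0,0,1],[0,0,0,0,0,0,1],[0,0,0,0,0,0,1]]]' 30
python3 prof.py | grep -o ' 10:.* 36:[0-9]*'
python3 -m jog '[[[0,0,30,0,0,0,1],[0,0,30,0,0,0,1],[0,0,0,0,0,0,1],[0,0,0,0,0,0,1],[0,0,0,0,0,0,1]]]' 30
python3 prof.py | grep -o ' 10:.* 36:[0-9]*'
```

```text
clock: 15.12
ee_pos: [0.4851, -0.029, 0.2251]
ee_rot: [1.996, 2.419, 0.006]
contact_force: [5.7, 1.3, -1.0]
finger_gap: 0.298
gripper_force: 31.0
 10:230 11:230 12:230 13:230 14:227 15:216 16:187 17:157 18:158 19:192 20:220 21:207 22:165 23:99 24:62 25:62 26:66 27:68 28:69 29:70 30:71 31:72 32:73 33:74 34:74 35:75 36:75
clock: 15.8
ee_pos: [0.483, -0.0288, 0.2236]
ee_rot: [-1.999, -2.423, 0.0]
contact_force: [0.6, 1.0, 1.2]
finger_gap: 0.998
gripper_force: 0.0
 10:230 11:230 12:230 13:230 14:227 15:216 16:187 17:157 18:158 19:192 20:220 21:206 22:164 23:98 24:62 25:62 26:66 27:69 28:71 29:71 30:71 31:72 32:72 33:73 34:74 35:75 36:75
clock: 16.48
ee_pos: [0.4823, -0.0285, 0.2821]
ee_rot: [-1.998, -2.421, 0.002]
contact_force: [-0.0, 0.2, -0.1]
finger_gap: 0.995
gripper_force: 0.0
 10:229 11:229 12:229 13:230 14:227 15:216 16:187 17:156 18:157 19:192 20:219 21:206 22:164 23:98 24:60 25:61 26:67 27:70 28:71 29:72 30:72 31:72 32:73 33:73 34:75 35:75 36:75
```

The sleeve stayed put on release, with the mouth about 0.6 mm past the middle. I'll move over the collar and lever.

```bash

python3 -m jog '[[[-3,-33,0,0,0,0,1],[-2.5,-33,0,0,0,0,1],[0,0,0,0,0,0,1],[0,0,0,0,0,0,1],[0,0,0,0,0,0,1]]]' 40
python3 - <<'E'
from h import *
for n in("top","side"):
    c,W=shot(n); save(c,n+"5.png")
a=cv2.imread("pics/top5.png")[150:270,290:470]; b=cv2.imread("pics/side5.png")[80:230,280:430]
cv2.imwrite("pics/c5.png",cv2.hconcat([cv2.resize(a,(450,300),interpolation=2),cv2.resize(b,(300,300),interpolation=2)]))
E
```

```text
clock: 17.15
ee_pos: [0.4775, -0.094, 0.2834]
ee_rot: [-1.998, -2.424, -0.0]
contact_force: [0.1, 0.5, -0.2]
finger_gap: 0.999
gripper_force: 0.0
```

View pics/c5.png

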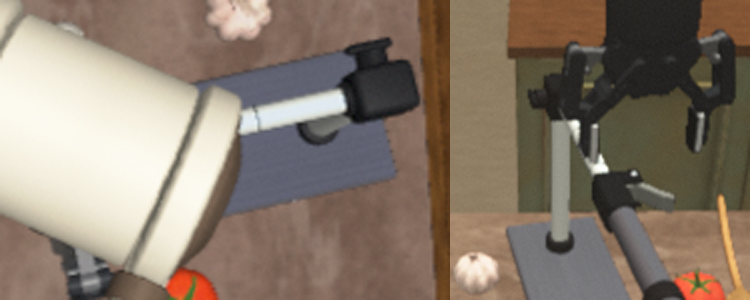

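The fingers straddle collar and lever, but the +x finger (crop 590–598) looks close to the collar's back edge (597). I'll measure that clearance.

```bash
python3 - <<'E'
from h import *
np.set_printoptions(precision=4,suppress=True)
c,W=shot("side")
th=np.radians(101.0); d=np.array([np.cos(th),np.sin(th)]); n=np.array([d[1],-d[0]]); p0=np.array([.5079,-.1541])
q=W[80:240,300:440].reshape(-1,3); q=q[(q[:,1]<.05)&(q[:,1]>-.2)]
a=(q[:,:2]-p0)@d; x=(q[:,:2]-p0)@n
for lo in np.arange(.02,.13,.01):
    m=(a>lo)&(a<lo+.01)&(q[:,2]>.2)&(q[:,2]<.243)
    if m.sum()>3: print("obj %.2f n%d x %.4f..%.4f"%(lo,m.sum(),x[m].min(),x[m].max()))
m=(a>.03)&(a<.1)&(q[:,2]>.255)&(q[:,2]<.285)
print("fingers", m.sum()); h,e=np.histogram(x[m],bins=np.arange(-.09,.06,.005)); print([(round(float(b)*1000),int(k)) for b,k in zip(e,h) if k])
print("a",np.percentile(a[m],[2,50,98]),"zmin",[q[m&(x>-.02),2].min(),q[m&(x<-.03),2].min()])
E
```

```text
obj 0.02 n28 x -0.0274..0.0145
obj 0.03 n77 x -0.0283..0.0150
obj 0.04 n164 x -0.0358..0.0156
obj 0.05 n121 x -0.0403..0.0153
obj 0.06 n135 x -0.0521..0.0156
obj 0.07 n81 x -0.0516..0.0160
obj 0.08 n99 x -0.0102..0.0149
obj 0.09 n48 x -0.0103..0.0138
obj 0.10 n55 x -0.0100..0.0139
obj 0.11 n50 x -0.0096..0.0140
obj 0.12 n59 x -0.0084..0.0138
fingers 71
[(-75, 4), (-70, 8), (-65, 30), (20, 4), (25, 16), (30, 8), (35, 1)]
a [0.0568 0.074  0.078 ] zmin [np.float64(0.27403878920550073), np.float64(0.2754726474885463)]
```

Clearances are about 5 mm at the back and 9 mm at the lever. I'll shift 1.5 mm towards +x and go down to z 0.215, because open tips reach less far ahead.

```bash

python3 -m jog '[[[1.5,0,0,0,0,0,1],[0,0,-25,0,0,0,1],[0,0,-25,0,0,0,1],[0,0,-18,0,0,0,1],[0,0,0,0,0,0,1]]]' 40
python3 -m jog '[[[0,0,0,0,0,0,0.9],[-1,0,0,0,0,0,0.85],[-1,0,0,0,0,0,0.85],[-1,0,0,0,0,0,0.85],[0,0,0,0,0,0,0.85]]]' 40
```

```text
clock: 17.92
ee_pos: [0.4782, -0.0943, 0.2142]
ee_rot: [-1.997, -2.421, 0.001]
contact_force: [-1.0, -0.2, 0.4]
finger_gap: 0.998
gripper_force: 0.0
clock: 18.55
ee_pos: [0.476, -0.0948, 0.2157]
ee_rot: [1.999, 2.423, 0.0]
contact_force: [0.6, 0.3, -1.2]
finger_gap: 0.847
gripper_force: 0.0
```

```bash

python3 -m jog '[[[-1,0,0,0,0,0,0.85],[-1,0,0,0,0,0,0.85],[0,0,0,0,0,0,0.85],[0,0,0,0,0,0,0.85],[0,0,0,0,0,0,0.85]]]' 40
python3 -m jog '[[[-1,0,0,0,0,0,0.85],[-1,0,0,0,0,0,0.85],[0,0,0,0,0,0,0.85],[0,0,0,0,0,0,0.85],[0,0,0,0,0,0,0.85]]]' 40;  python3 prof.py | grep -o ' 10:.* 36:[0-9]*'
```

```text
clock: 19.18
ee_pos: [0.4752, -0.0947, 0.2156]
ee_rot: [1.998, 2.421, 0.003]
contact_force: [7.5, 0.3, -4.2]
finger_gap: 0.854
gripper_force: 3.6
clock: 19.8
ee_pos: [0.475, -0.0942, 0.2154]
ee_rot: [1.996, 2.418, 0.01]
contact_force: [18.6, 2.0, -10.9]
finger_gap: 0.85
gripper_force: 9.2
 10:237 11:238 12:238 13:238 14:239 15:239 16:240 17:240 18:240 19:241 20:241 21:241 22:242 23:242 24:242 25:242 26:242 27:242 28:243 29:243 30:243 31:243 32:244 33:244 34:244 35:244 36:245
```

```bash

python3 -m jog '[[[1.3,0.2,0,0,0,0,0.82],[1.3,0.2,0,0,0,0,0.79],[1.3,0.3,0,0,0,0,0.76],[1.3,0.2,0,0,0,0,0.73],[0,0,0,0,0,0,0.73]]]' 40
```

```text
clock: 20.48
ee_pos: [0.4802, -0.094, 0.2181]
ee_rot: [1.996, 2.417, 0.007]
contact_force: [6.6, 2.3, 6.1]
finger_gap: 0.732
gripper_force: 12.3
```

```bash
python3 prof.py side | grep -o ' \-10:.* 36:[0-9]*'
python3 - <<'E'
from h import *
c,W=shot("side"); b=c["color"][100:220,300:420,::-1]
cv2.imwrite("pics/c6.png",cv2.resize(b,(600,600),interpolation=2))
E
```

```text
-10:110 -9:103 -8:94 -7:84 -6:74 -5:66 -4:58 -3:53 -2:48 -1:45 0:43 1:42 2:41 3:41 4:41 5:41 6:41 7:41 8:42 9:42 10:42 11:42 12:42 13:42 14:42 15:42 16:41 17:40 18:39 19:38 20:38 21:37 22:37 23:37 24:37 25:37 26:37 27:37 28:38 29:39 30:40 31:40 32:39 33:39 34:39 35:40 36:40grep: warning: stray \ before -
```

View pics/c6.png

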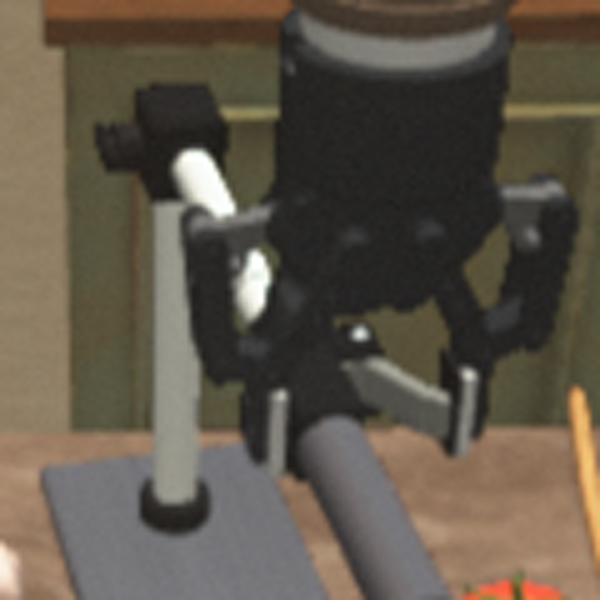

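The lever (crop 400,390) and collar are both between the pads, with the lever tip against the right pad. I'll continue closing in coordination.

```bash

python3 -m jog '[[[1.3,0.2,0.5,0,0,0,0.70],[1.3,0.2,0.5,0,0,0,0.67],[1.3,0.3,0.5,0,0,0,0.64],[0,0,0,0,0,0,0.64],[0,0,0,0,0,0,0.64]]]' 40
python3 -m jog '[[[1.3,0.2,0.5,0,0,0,0.61],[1.3,0.2,0.5,0,0,0,0.58],[1.3,0.3,0.5,0,0,0,0.55],[0,0,0,0,0,0,0.55],[0,0,0,0,0,0,0.55]]]' 40
```

```text
clock: 21.2
ee_pos: [0.4841, -0.0936, 0.2198]
ee_rot: [1.995, 2.417, 0.007]
contact_force: [6.6, 1.0, 5.5]
finger_gap: 0.639
gripper_force: 5.8
clock: 21.82
ee_pos: [0.4879, -0.0929, 0.2211]
ee_rot: [1.995, 2.417, 0.006]
contact_force: [7.4, 1.5, 4.5]
finger_gap: 0.552
gripper_force: 3.6
```

```bash

python3 -m jog '[[[1.3,0.2,0.5,0,0,0,0.52],[1.0,0.2,0.5,0,0,0,0.49],[0,0,0,0,0,0,0.46],[0,0,0,0,0,0,0.43],[0,0,0,0,0,0,0.40]]]' 30
python3 -m jog '[[[0,0,0,0,0,0,0.3],[0,0,0,0,0,0,0.2],[0,0,0,0,0,0,0],[0,0,0,0,0,0,0],[0,0,0,0,0,0,0]]]' 30
python3 - <<'E'
from h import *
c,W=shot("side"); save(c,"side7.png"); b=c["color"][100:220,300:420,::-1]
c,W=shot("top"); save(c,"top7.png"); a=c["color"][100:300,160:480,::-1]
cv2.imwrite("pics/c7.png",cv2.hconcat([cv2.resize(b,(400,400),interpolation=2),cv2.resize(a,(400,400))]))
E
```

```text
clock: 22.45
ee_pos: [0.4906, -0.0924, 0.222]
ee_rot: [1.994, 2.417, 0.008]
contact_force: [10.0, 1.6, 3.3]
finger_gap: 0.481
gripper_force: 30.4
clock: 23.08
ee_pos: [0.4906, -0.0924, 0.222]
ee_rot: [1.994, 2.417, 0.008]
contact_force: [9.8, 1.4, 3.5]
finger_gap: 0.484
gripper_force: 30.4
```

View pics/c7.png

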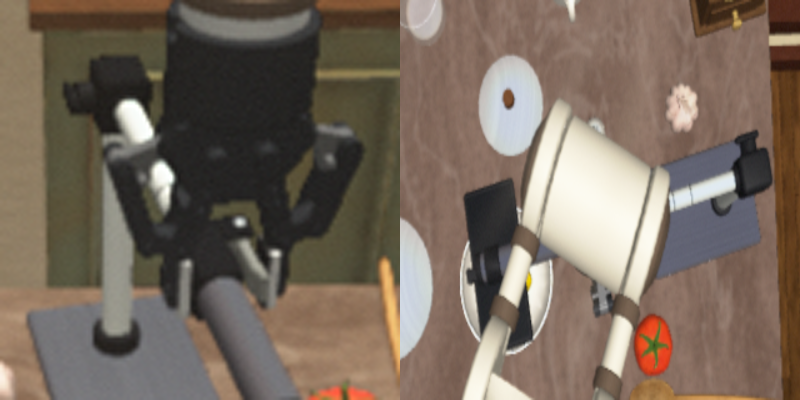

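The lever lies shut along the collar between the pads (gap 0.484, about 42 mm). The mouth is hidden, so I'll check for sleeve shift by matching the phone end before (side5/top5) and after.

```bash
python3 - <<'E'
from h import *
for n,P in (("side",[(-.02,.0,.0)]),("top",[])):
    c,_=shot(n); R,t,K=c["R"],c["t"],c["intrinsics"]
    d=np.array([-.191,.982]); nn=np.array([.982,.191]); p0=np.array([.5079,-.1541])
    A=cv2.imread(f"pics/{n}5.png",0).astype(np.float32); B=cv2.cvtColor(c["color"],cv2.COLOR_RGB2GRAY).astype(np.float32)
    def pr(a,x,z):
        q=R@np.r_[p0+a*d+x*nn,z]+t; u=K@q; return u[:2]/u[2]
    for nm,a,x,z,h in(("cradle end",.225,0,.22,12),("phone far +x",.22,.06,.177,12),("phone -x",.22,-.06,.177,12),("tube/cradle",.195,0,.22,10)):
        u,v=pr(a,x,z); du=(pr(a+.001,x,z)-pr(a,x,z)); i,j=int(v),int(u)
        if not(20<i<380 and 20<j<620): continue
        T=A[i-h:i+h,j-h:j+h]; S=B[i-h-5:i+h+5,j-h-5:j+h+5]
        M=cv2.matchTemplate(S,T,cv2.TM_CCOEFF_NORMED); y,xx=np.unravel_index(M.argmax(),M.shape)
        sub=lambda l,m,r_:0.5*(l-r_)/(l-2*m+r_+1e-9)
        if 0<y<M.shape[0]-1 and 0<xx<M.shape[1]-1:
            dy=y-5+sub(M[y-1,xx],M[y,xx],M[y+1,xx]); dx=xx-5+sub(M[y,xx-1],M[y,xx],M[y,xx+1])
        else: dy,dx=y-5,xx-5
        print(n,nm,(j,i),"corr %.3f"%M.max(),"shift px %.2f %.2f"%(dx,dy),"px/mm",du.round(2),"=> mm %.2f"%((dx*du[0]+dy*du[1])/(du@du)))
E
```

```text
side cradle end (392, 239) corr 0.991 shift px -0.07 -0.21 px/mm [0.21 0.42] => mm -0.46
side phone far +x (352, 263) corr 0.985 shift px -0.11 -0.38 px/mm [0.16 0.43] => mm -0.85
side phone -x (424, 253) corr 0.996 shift px -0.03 -0.26 px/mm [0.23 0.41] => mm -0.51
side tube/cradle (386, 227) corr 0.986 shift px -0.04 -0.23 px/mm [0.2  0.39] => mm -0.51
top cradle end (221, 234) corr 0.990 shift px 0.19 -0.18 px/mm [-0.57  0.13] => mm -0.38
top phone far +x (221, 203) corr 0.992 shift px 0.26 -0.09 px/mm [-0.54  0.12] => mm -0.48
top phone -x (234, 268) corr 0.290 shift px 0.00 -5.00 px/mm [-0.55  0.12] => mm -1.94
top tube/cradle (238, 231) corr 0.971 shift px 1.01 0.64 px/mm [-0.57  0.13] => mm -1.45
```

The sleeve shifted only about 0.5 mm towards the column, which leaves it practically at the ring's middle. I'll hand it in.

```bash
python3 -c "
from rig import r
print(r.job_done()); print(r.sense()['gripper_force'])"
```

```text
the job is handed in; nothing more can be done
None
the job is handed in; nothing more can be done
```

I've handed the job in: the lid lies flat beside the bowl, the sleeve mouth is between the double-ring lines (within about 0.5 mm of the middle by camera), and the fingers still pinch the shut lever against the collar at about 30 N; no verdict came back.

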